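# Set the push-to-read gauge selector to the brass-adaptor port and hold it in

### The arm

A 6-joint arm with a two-finger parallel gripper is mounted at the origin on a cart in front of the work surface, level with it; the furniture and walls round the work are solid. World frame = base frame: x ahead of the robot, y to its left, z up, the work surface at z = 0. Lengths are in m, angles in degrees, forces in N, time in s.
With the tool pointing down it reaches from about 0.4 to 0.825 m from the base axis. Payload 7 kg.
Tool frame: the origin (TCP) lies at the very end of the fingers, on their centre line; the grasp point (between the pads) lies hold_point_z behind it (hold_point_z is the distance from the TCP to the grasp point, in m); z points along the fingers, y is the line along which they close (so a half turn about z gives the same grasp; the last joint's range is limited). The gripper opens to 88 mm and grips with 3 to 60 N. Pads are 19 mm wide; open, the fingers measure 130 mm over their backs; the gripper's body (78 mm by 193 mm) begins 47 mm behind the grasp point.
Start: joints at [89.387, 20.546, 0.682, 0, -70.136, -16.507], TCP at [0.199, 0.645, 0.227] pointing down, gripper open.
Joint ranges: [-176.03, 176.03], [-82.01, 121.73], [-58.28, 71.71], [-173.87, 95.51], [-174.79, -0.11], [-173.66, 173.66]. Speed limits (degrees/s): [136.94, 136.94, 172.46, 180, 180, 180].

### API

Orientations are given as [roll, pitch, yaw] about the fixed x, y, z axes, in that order (R = Rz(yaw) Ry(pitch) Rx(roll)).
In Python, from plant import get_obs, snapshot, close_job, hold_point_z gives the robot as it stands.
- The arm moves only by the tool play_rows, never from a script. Its argument "commands" is a list that holds one entry, the list of rows, each a list of 7 numbers: the shift along the tool's x, y, z in cm, then the turn, a rotation vector about the tool's x, y, z in degrees, then the opening, from 0 (shut) to 1 (fully open). In form: [[[x, y, z, ax, ay, az, fingers], ...]]. A call has 1 to 20 rows; each row is the pose to reach, as a shift and turn from the pose commanded when the call began, along the tool's axes at that moment; what a row does not reach only later rows make up. A row lasts 1/12 s, in which the tool goes at most 41.7 mm and 7.16 degrees, less where a joint would pass 70% of its speed; a pose out of reach is approached as far as the arm can. A call with a gripper value outside its range is refused whole. The fingers move at their own pace and stop on an object; the grip force is fixed at half the most. Time passes only in rows, so rows that repeat a pose let the fingers close. It gives the time, the measured TCP pose, the force, the opening and the grip force at its end, in the units of the state.
- get_obs(): the state, without advancing time (a new reading comes with each control period).
- snapshot(name): name is "scene" or "top" or "wrist"; returns a dict with "frame" (480x640x3 uint8, red, green, blue), "camera_matrix" (3x3 intrinsics, pixels), "origin" and "attitude" of the camera in the world. Camera axes: x right, y down, z forward; pixel columns grow to the right and rows downward; lengths in m; the calibration is good to about 2 mm. The wrist camera is an equidistant fisheye: a pixel r from the principal point sees the ray r / f radians off the axis. A picture is of the moment at which its call begins. There is no depth.
- close_job(): hands the job in; it is judged then, once.
The state is a dict: "clock": time; "joint_pos": joint angles; "qvel": joint speeds; "tau": joint torques, N m; "tool_pos": TCP position; "orientation": TCP orientation; "force": force on the tool from outside, world axes, zero at the start; "moment": the same for the moment, N m; "opening": finger opening in m; "gripper_force": force on a finger pad.
Only numpy, scipy, OpenCV 4.12 (cv2) and the standard library are available. Lean on these libraries where they do the work, as an engineer would, in place of code of your own. Each camera call takes 0.05 s, during which the arm holds its last target. There are 200 camera calls.

### The job

Before anything is screwed onto the brass adaptor that stands in one of the ports of the gauge selector manifold, its port has to be checked for trapped pressure: with a fingertip, push the pointer knob round clockwise, click by click, until it points at the port with the brass adaptor, leaving it settled in that click. Then push the knob straight down until it is in against its spring, and finish while still holding it in with the finger so that the gauge can be read. Do not push the knob in at any other position on the way, do not grip it, pull it up or force it (use light fingertip pressure), and leave the things lying around where they are.

Things in the scene. Friction and masses are not known exactly. Their poses are not given: they have to be found in the camera images.
- manifold: Gauge selector manifold, fixed to the bench: grey plate 262 x 196 mm, 8 mm thick, with a round bright hub carrying the black pointer knob, six bright spokes with ports, and a gauge behind them. Origin: underside of the plate, on the knob's axis; x points from knob to gauge, away from the robot (yaw -0.35 to 0.08 rad), z up; the plate runs from x = -65 to 197 mm, y = -98 to 98 mm
- hub_top (a point): Centre of the hub's flat top, under the knob, 40 mm above the bench; the hub is 94 mm across. Axes as the manifold's. The knob has seven click positions 30 degrees apart: position 0 (vent, red dot) points along +y, then clockwise seen from above 1 to 6, each at a port (3 along +x, 6 along -y). Nothing on the side towards the robot is higher than the hub
- port_3 (a point): Top centre of port 3, 36 mm above the bench. All port centres are 72 mm from the knob's axis. Each port is closed by a black screw cap (25 mm across, top 53 mm above the bench), except the one with the brass adaptor, which is port 3, 4 or 5
- gauge_face (a point): Centre of the face of the black-rimmed master gauge that lies face up on the plate behind the ports: 74 mm across, its top 52 mm above the bench; it reaches from 80 to 197 mm behind the knob's axis with its stem. Fixed
- knob_top (a point): Centre of the knob's top, on its axis, 77 mm above the bench when out. Turns with the knob: x along the pointer, z up. A round black skirt (66 mm across, top 59 mm above the bench) with an upright bar across it, 13 mm wide, 18 mm tall, from x = -30 to 30 mm, 59 to 77 mm above the bench, an arrow nose at +x and a white line on its +x half. Push the bar sideways near its end to turn it
- pointer_tip (a point): Tip of the arrow nose of the knob's bar, at the height of its top, 30 mm from the knob's axis
- selector (a joint): Knob angle: 0 at position 0, growing clockwise seen from above, 0.5236 rad per click, so position k is k x 0.5236; stops 0.1 rad beyond 0 and 3.14. A sprung detent pulls it into the nearest position; each click takes about 0.07 Nm (4 N at 20 mm from the axis), then it snaps on. Starts at position 0 or 1
- plunger (a joint): How far the knob is pushed in, m: 0 out, 0.006 at the bottom stop. A spring of 2 N per mm (12 N at the bottom) lifts it when let go. Negative when pulled up (to -0.004)
- brass_adaptor: The brass pipe adaptor screwed into one of the ports 3, 4 or 5: a hexagon 19 mm across and 14 mm tall with a 13 mm threaded stub above, 32 mm tall in all. Fixed. Origin: centre of its underside, on the port's top (z = 36 mm)
- cap_a: A black screw cap on another of the ports 3, 4 or 5, 25 mm across, 17 mm tall; fixed. Origin: centre of its underside
- cap_b: Like cap_a, on the third of these ports
- screwdriver_red: Bystander, loose: a screwdriver with red handle, 211 mm long; leave it alone. Origin: centre of its underside
- marker: Bystander, loose: a white marker with green cap, 135 mm long; leave it alone. Origin: centre of its underside
- steel_adaptor: Bystander, loose: a steel pipe adaptor standing on the bench, 22 mm wide, 32 mm tall; leave it alone. Origin: centre of its underside
- transmitter_1: Bystander, loose: a steel pressure transmitter lying on its side, 106 mm long, 27 mm wide; leave it alone. Origin: centre of its underside
- thread_tape: Bystander, loose: a roll of black tape lying flat, 62 mm across, 19 mm tall; leave it alone. Origin: centre of its underside
- weight_small_3: Bystander, loose: a slotted steel disc weight, 60 mm across, 12 mm tall; leave it alone. Origin: centre of its underside

How it is judged:
By the outcome, as a careful person would: the job done as asked, in the order asked, and still so for the second after the job is handed in, while the arm keeps its last pose, push and grip.
It also fails if it takes over 64 s, if anything falls off the work surface, if the arm or the gripper's body presses on something with over 40 N, if the wrist force passes 120 N, or if a joint passes its speed limit or range.

## Working session

There is one attempt and no reset: what is moved stays moved. The work goes in short steps, Python scripts to look and compute and a tool call to move; the robot and the scene stay as the last step left them, time stands still between calls to the robot, and variables do not carry over. Pictures are saved under pics/ and viewed, at most 10 in all, crops included, and the job is handed in when it is done.

Besides the shell and the picture viewer there is one more tool, called after "Request:" as name(argument=value, ...), one argument or row to a line, values as JSON. play_rows: Moves the arm, as the interface text tells. Its arguments: {"type":"object","properties":{"commands":{"type":"array","items":{"type":"array","items":{"type":"array","items":{"type":"number"}}}}},"required":["commands"]}

```bash
mkdir -p pics; python3 - <<'E'
from plant import *
import cv2,pickle
o=get_obs();print({k:o[k] for k in('clock','tool_pos','orientation','force','opening')},hold_point_z)
for n in('top','scene'):
    s=snapshot(n);pickle.dump(s,open(f'pics/{n}.pkl','wb'));cv2.imwrite(f'pics/{n}.png',s['frame'][:,:,::-1]);print(n,s['camera_matrix'],s['origin'],s['attitude'])
E
```

```text
{'clock': 0.0, 'tool_pos': array([0.1985869 , 0.64464406, 0.22563925]), 'orientation': array([ 1.79908245e+02, -7.61329241e-03, -1.71277222e+01]), 'force': array([-0.38365005,  0.32179101,  1.16806922]), 'opening': 0.0878451054859887} 0.0188
top [[497.23809776   0.         308.98830898]
 [  0.         497.23809776 241.48238419]
 [  0.           0.           1.        ]] [0.36222557 0.01230805 1.28636484] [-168.77741975    0.34098417  -90.15715044]
scene [[453.59393373   0.         310.4039206 ]
 [  0.         453.59393373 243.08724777]
 [  0.           0.           1.        ]] [0.18133616 0.46045462 0.75068694] [-140.03736263    1.11933579 -138.5567219 ]
```

View pics/top.png

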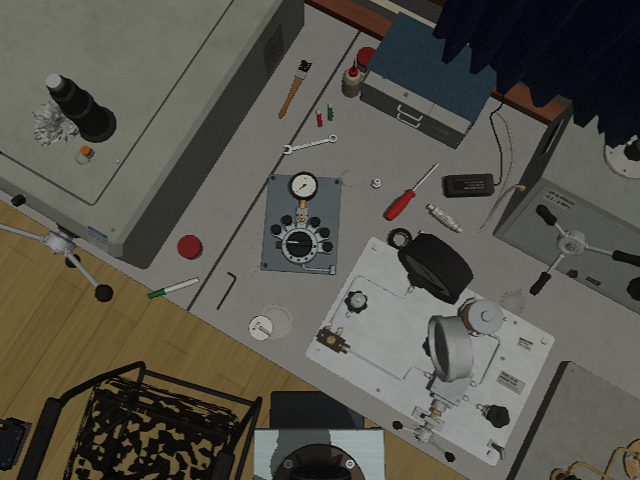

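View pics/scene.png

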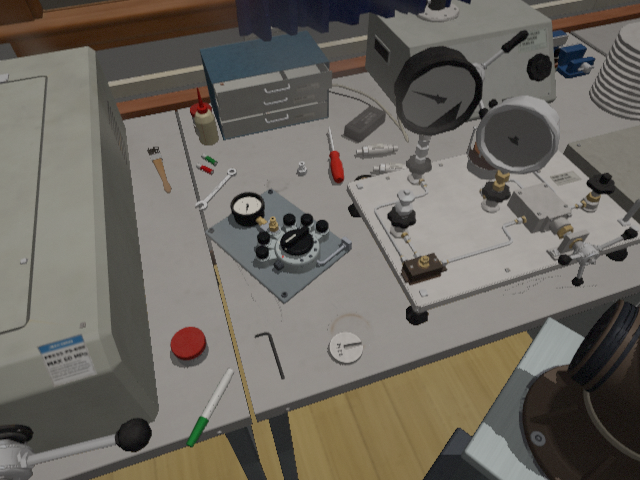

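The top view shows the manifold near (300,243) with the gauge at (303,186). I'll zoom in on both views.

```bash
cat > h.py <<'E'
import numpy as np,pickle,cv2
from scipy.spatial.transform import Rotation as R
def load(n): return pickle.load(open(f'pics/{n}.pkl','rb'))
def ray(s,u,v,z):
    K=np.array(s['camera_matrix']);d=R.from_euler('xyz',s['attitude'],degrees=True).apply(np.linalg.solve(K,[u,v,1]))
    o=np.array(s['origin']);return o+d*(z-o[2])/d[2]
def proj(s,p):
    c=R.from_euler('xyz',s['attitude'],degrees=True).inv().apply(np.array(p)-s['origin']);q=np.array(s['camera_matrix'])@c;return q[:2]/q[2]
E
python3 - <<'E'
from h import *
a=load('top')['frame'][165:285,250:350];b=load('scene')['frame'][180:305,200:360]
a=cv2.resize(a,None,fx=4,fy=4,interpolation=2);b=cv2.resize(b,(400,312),interpolation=2)
im=np.zeros((480,800,3),np.uint8);im[:,:400]=a;im[:312,400:]=b
cv2.imwrite('pics/z.png',im[:,:,::-1])
s=load('top')
# plate mask corners and gauge
print(ray(s,299.5,244,.05),ray(s,303,186,.052))
E
```

```text
[0.60115597 0.04304264 0.05      ] [0.75363453 0.034081   0.052     ]
```

View pics/z.png

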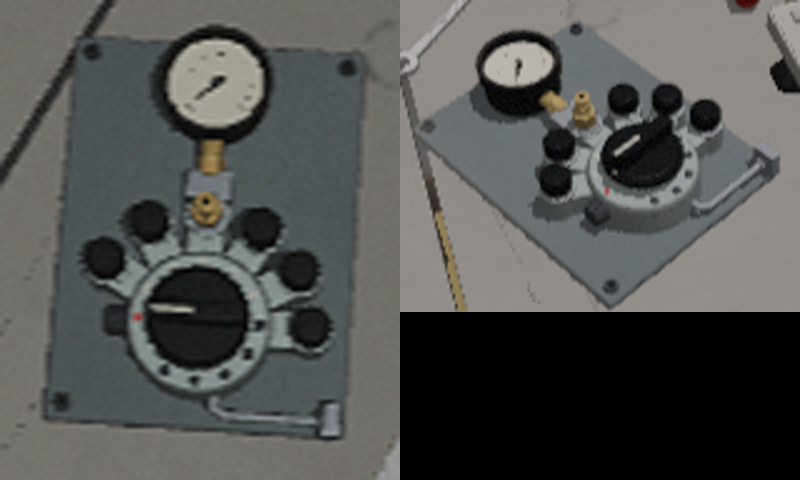

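The brass adaptor stands in port 3, between hub and gauge (about (302,217) in top view). The knob's white line points at the red dot, so it is at position 0. Next I measure the axis and the yaw.

```bash
cat >> h.py <<'E'
def measure(n):
    s=load(n);f=s['frame'];out={}
    hsv=cv2.cvtColor(f,cv2.COLOR_RGB2HSV)
    return s,f,hsv
E
python3 - <<'E'
from h import *
for n,(c0,r0,c1,r1),k in(('top',(255,165,350,280),(299,244)),('scene',(200,180,360,305),(297,242))):
    s,f,hsv=measure(n)
    roi=np.zeros(f.shape[:2],np.uint8);roi[r0:r1,c0:c1]=255
    # plate: bluish grey
    m=((hsv[...,0]>90)&(hsv[...,0]<115)&(hsv[...,1]>30)&(hsv[...,2]>50)).astype(np.uint8)*255&roi
    m=cv2.morphologyEx(m,cv2.MORPH_CLOSE,np.ones((3,3)))
    c=max(cv2.findContours(m,0,1)[0],key=cv2.contourArea)[:,0,:]
    P=np.array([ray(s,*p,.008)[:2] for p in cv2.convexHull(c)[:,0,:].astype(float)])
    r=cv2.minAreaRect((P*1000).astype(np.float32));print(n,'plate',r,cv2.boxPoints(r))
    # knob black blob
    d=(hsv[...,2]<60).astype(np.uint8)*255&roi
    nn,l,st,ce=cv2.connectedComponentsWithStats(d);i=np.bincount(l[k[1]-8:k[1]+8,k[0]-8:k[0]+8].ravel())[1:].argmax()+1
    print('knob blob',st[i],ce[i],ray(s,*ce[i],.062))
    h=max(cv2.findContours((l==i).astype(np.uint8),0,1)[0],key=cv2.contourArea)
    Q=np.array([ray(s,*p,.059)[:2] for p in h[:,0,:].astype(float)],np.float32)*1000
    print('circ',cv2.minEnclosingCircle(Q))
    # white line
    g=roi.copy();g[:]=0;g[k[1]-14:k[1]+14,k[0]-14:k[0]+14]=255
    hull=np.zeros_like(g);cv2.fillConvexPoly(hull,cv2.convexHull(h),255);hull=cv2.erode(hull,np.ones((5,5)))
    ys,xs=np.nonzero((hsv[...,2]>110)&(hull>0))
    W=np.array([ray(s,x,y,.077)[:2] for x,y in zip(xs,ys)],np.float32)*1000
    print('line',len(W),W.mean(0),cv2.fitLine(W,2,0,.01,.01).ravel(),W.min(0),W.max(0))
    ys,xs=np.nonzero((hsv[...,0]>12)&(hsv[...,0]<28)&(hsv[...,1]>100)&(hsv[...,2]>80)&(roi>0));print('brass',xs.mean(),ys.mean(),xs.size)
E
```

```text
top plate ((708.2449951171875, 85.3831787109375), (5.763665199279785, 16.919095993041992), 46.007205963134766) [[700.15735   89.185646]
 [712.32935   77.43418 ]
 [716.33264   81.58071 ]
 [704.16064   93.33218 ]]
knob blob [286 231  26  28 520] [298.78269231 244.10769231] [0.59856885 0.04454335 0.062     ]
circ ((596.126708984375, 45.88626480102539), 37.037845611572266)
line 13 [601.8372    60.407227] [9.1885671e-02 9.9576956e-01 6.0183722e+02 6.0407230e+01] [601.0129   48.57582] [603.6192  68.4295]
brass 301.8705882352941 210.01176470588234 85
scene plate ((600.6810302734375, 97.87340545654297), (0.0, 0.0), 0.0) [[600.681     97.873405]
 [600.681     97.873405]
 [600.681     97.873405]
 [600.681     97.873405]]
knob blob [280 214  34  42 812] [298.62807882 238.17610837] [0.59987898 0.04236661 0.062     ]
circ ((606.3338623046875, 28.874370574951172), 57.202999114990234)
line 54 [605.3655    40.372124] [4.1965868e-02 9.9911904e-01 6.0536536e+02 4.0372124e+01] [579.50726   12.978368] [619.1849   72.81403]
brass 251.5191256830601 244.97814207650273 183
```

```bash
python3 - <<'E'
from h import *
s=load('top')
C=np.array([ray(s,250+u/4,165+v/4,.008)[:2]*1000 for u,v in((78,38),(364,52),(342,437),(45,418))])
r=cv2.minAreaRect(C.astype(np.float32));print(C.round(1),r)
dx=(C[0]-C[3])+(C[1]-C[2]);y=np.arctan2(dx[1],dx[0]);print('yaw',np.degrees(y),'org',C.mean(0)-66*np.array([np.cos(y),np.sin(y)]))
g=ray(s,250+216/4,165+84/4,.052)*1000;print('gauge',g,'hub circ ctr',ray(s,250+198/4,165+322/4,.04)*1000)
print('skirt', ray(s,250+197/4,165+317/4,.059)*1000, 'adaptor top',ray(s,250+206/4,165+200/4,.068)*1000)
E
```

```text
[[800.3 125.1]
 [789.5 -67.3]
 [529.2 -49.1]
 [542.3 143.2]] ((665.9171142578125, 37.96483612060547), (192.7972412109375, 261.31475830078125), 86.00159454345703)
yaw -4.008330794211357 org [599.5034309  42.5959777]
gauge [753.62254342  31.4924392   52.        ] hub circ ctr [599.19021619  43.28744054  40.        ]
skirt [598.7790138   43.44687977  59.        ] adaptor top [672.23574996  37.61701294  68.        ]
```

```bash
cat >> h.py <<'E'
AX=np.array([.5995,.043]);YM=-4.0
def pos(x,y,z):  # manifold mm -> world m
    c,s_=np.cos(np.radians(YM)),np.sin(np.radians(YM))
    return np.array([AX[0]+(c*x-s_*y)/1e3,AX[1]+(s_*x+c*y)/1e3,z/1e3])
def finger(th,gap,r=20,z=64,half=21):  # th knob angle deg (clockwise from +y); finger behind bar
    a=np.radians(90-th);u=np.array([np.cos(a),np.sin(a)]);n=np.array([-u[1],u[0]])  # n: counter-clockwise side
    q=r*u+(6.5+half+gap)*n
    return pos(*q,z),YM-90-th
def row(o,p,psi):
    Rt=R.from_euler('xyz',o['orientation'],degrees=True);T=R.from_euler('xyz',[180,0,psi],degrees=True)
    return np.r_[Rt.inv().apply(p-o['tool_pos'])*100,(Rt.inv()*T).as_rotvec(degrees=True)].round(2)
E
python3 - <<'E'
from h import *
from plant import get_obs
o=get_obs();t,s=load('top'),load('scene')
for z in(.05,.1,.15,.2,.25):print(z,ray(t,103,293,z)[:2],ray(s,133,435,z)[:2])
print(row(o,np.array([.33,.33,.25]),-55))
p,psi=finger(0,12);print(p,psi);p[2]=.14;print(row(o,p,psi))
E
```

```text
0.05 [0.47879318 0.53227884] [0.53413982 0.48348179]
0.1 [0.47407905 0.51125063] [0.50896426 0.4818386 ]
0.15 [0.46936493 0.49022242] [0.48378871 0.48019542]
0.2 [0.4646508  0.46919421] [0.45861315 0.47855223]
0.25 [0.45993667 0.448166  ] [0.4334376  0.47690905]
[ 2.183e+01  2.621e+01 -2.390e+00  8.000e-02 -3.000e-02  3.787e+01]
[0.56149135 0.06570666 0.064     ] -94.0
[ 5.173e+01  4.463e+01  8.640e+00  7.000e-02 -6.000e-02  7.687e+01]
```

Request:
play_rows(
  commands=[
    [[5.5,6.6,-2.4,0,0,10,0],[11,13.2,-2.4,0,0,19,0],[16.4,19.7,-2.4,0,0,28,0],[21.8,26.2,-2.4,0,0,38,0],[25,28.2,-2.4,0,0,44,0],[29,30.6,-2.4,0,0,50,0],[33,33.1,-2.4,0,0,56,0],[37,35.5,-2.4,0,0,62,0],[41,38,-2,0,0,68,0],[45,40.5,0,0,0,74,0],[48.5,42.6,3,0,0,76.9,0],[51.7,44.6,5,0,0,76.9,0],[51.7,44.6,7,0,0,76.9,0],[51.7,44.6,8.6,0,0,76.9,0],[51.7,44.6,8.6,0,0,76.9,0],[51.7,44.6,8.6,0,0,76.9,0],[51.7,44.6,8.6,0,0,76.9,0],[51.7,44.6,8.6,0,0,76.9,0],[51.7,44.6,8.6,0,0,76.9,0]],
  ],
)

```text
clock: 1.68
tool_pos: [0.5612, 0.0643, 0.1384]
orientation: [179.8, -0.1, -94.2]
force: [-0.1, 0.7, 0.7]
opening: 0.0007
gripper_force: 0.0
```

```bash
python3 - <<'E'
from h import *
from plant import *
o=get_obs();print({k:o[k] for k in('clock','joint_pos','tool_pos','orientation','force','opening')})
im=np.zeros((480,800,3),np.uint8)
f=snapshot('wrist')['frame'];im[:,:400]=cv2.resize(f,(400,480))
t=snapshot('scene');pickle.dump(t,open('pics/s2.pkl','wb'));im[:,400:]=cv2.resize(t['frame'][165:315,210:335],(400,480),interpolation=2)
cv2.imwrite('pics/w1.png',im[:,:,::-1])
p,psi=finger(0,12);print(row(o,p,psi))
E
```

```text
{'clock': 1.6833, 'joint_pos': array([ 2.63740935e+01,  1.46482758e+01, -2.01229729e+01, -1.33556241e-02,
       -5.54645065e+01, -3.06125236e+01]), 'tool_pos': array([0.56123391, 0.06428038, 0.13837959]), 'orientation': array([ 1.79791514e+02, -1.10611806e-01, -9.42458230e+01]), 'force': array([-0.0590878 ,  0.69519539,  0.66917171]), 'opening': 0.00072133788665551}
[-0.16 -0.04  7.44  0.21 -0.11 -0.25]
```

View pics/w1.png

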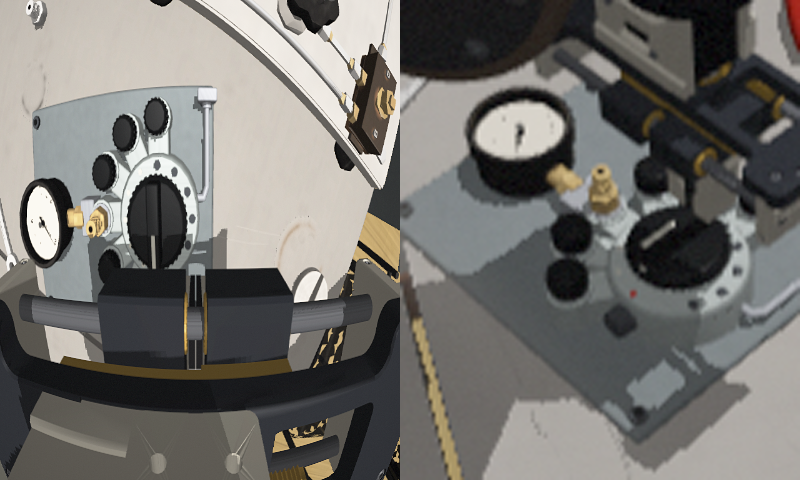

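The finger is above and robot-side of the knob's nose. The pointer is still at the red dot, and the finger tips are thinner than the finger blocks. I'll descend, then feel forward for contact.

Request:
play_rows(
  commands=[
    [[-0.15,0,2,0.2,-0.1,-0.2,0],[-0.15,0,4,0.2,-0.1,-0.2,0],[-0.15,0,6,0.2,-0.1,-0.2,0],[-0.15,0,7.2,0.2,-0.1,-0.2,0],[-0.15,0,7.3,0.2,-0.1,-0.2,0],[-0.15,0,7.3,0.2,-0.1,-0.2,0],[-0.15,0,7.3,0.2,-0.1,-0.2,0]],
  ],
)

```text
clock: 2.37
tool_pos: [0.5622, 0.0692, 0.069]
orientation: [-179.7, 0.1, -93.7]
force: [0.2, -0.1, -0.5]
opening: 0.0006
gripper_force: 0.0
```

Request:
play_rows(
  commands=[
    [[0,-0.2,0,0,0,0,0],[0,-0.4,0,0,0,0,0],[0,-0.6,0,0,0,0,0],[0,-0.8,0,0,0,0,0],[0,-0.9,0,0,0,0,0],[0,-1.0,0,0,0,0,0],[0,-1.0,0,0,0,0,0],[0,-1.0,0,0,0,0,0]],
  ],
)

```text
clock: 3.03
tool_pos: [0.5716, 0.0674, 0.0675]
orientation: [-179.8, 0.1, -93.8]
force: [0.5, 0.2, -0.2]
opening: 0.0002
gripper_force: 0.0
```

Request:
play_rows(
  commands=[
    [[0,-0.1,0,0,0,0,0],[0,-0.2,0,0,0,0,0],[0,-0.3,0,0,0,0,0],[0,-0.4,0,0,0,0,0],[0,-0.5,0,0,0,0,0],[0,-0.5,0,0,0,0,0]],
  ],
)

```text
clock: 3.53
tool_pos: [0.5768, 0.0672, 0.0676]
orientation: [-179.8, 0.1, -93.8]
force: [-0.4, -0.1, 0.2]
opening: 0.0004
gripper_force: 0.0
```

Request:
play_rows(
  commands=[
    [[0,0,0.3,0,0,0,0],[0,-0.1,0.3,0,0,0,0],[0,-0.2,0.3,0,0,0,0],[0,-0.3,0.3,0,0,0,0],[0,-0.3,0.3,0,0,0,0],[0,-0.3,0.3,0,0,0,0]],
  ],
)

```text
clock: 4.03
tool_pos: [0.5797, 0.0669, 0.0646]
orientation: [-179.8, 0.1, -93.8]
force: [-0.1, 0.6, 0.4]
opening: 0.0009
gripper_force: 0.0
```

Request:
play_rows(
  commands=[
    [[0,-0.1,0,0,0,0,0],[0,-0.2,0,0,0,0,0],[0,-0.2,0,0,0,0,0],[0,-0.2,0,0,0,0,0]],
  ],
)

```text
clock: 4.37
tool_pos: [0.5812, 0.0668, 0.0645]
orientation: [-179.8, 0.1, -93.8]
force: [-1.5, 1.4, 0.4]
opening: 0.0003
gripper_force: 1.2
```

Request:
play_rows(
  commands=[
    [[0,-0.1,0,0,0,0,0],[0,-0.2,0,0,0,0,0],[0,-0.2,0,0,0,0,0],[0,-0.2,0,0,0,0,0]],
  ],
)

```text
clock: 4.7
tool_pos: [0.5817, 0.0667, 0.064]
orientation: [-180.0, 0.1, -93.9]
force: [-7.1, 4.3, 1.7]
opening: 0.0003
gripper_force: 3.8
```

```bash
python3 - <<'E'
from h import *
from plant import *
im=np.zeros((480,800,3),np.uint8)
f=snapshot('wrist')['frame'];im[:,:400]=cv2.resize(f[150:400,180:390],(400,480),interpolation=2)
t=snapshot('scene');im[:,400:]=cv2.resize(t['frame'][205:280,255:330],(400,480),interpolation=2)
cv2.imwrite('pics/w2.png',im[:,:,::-1]);o=get_obs();print(o['force'],o['moment'],o['tool_pos'])
E
```

```text
[-7.85829766  2.79548017  2.37854191] [1.36891936 2.64861832 0.05228165] [0.58168834 0.06667459 0.06401164]
```

View pics/w2.png

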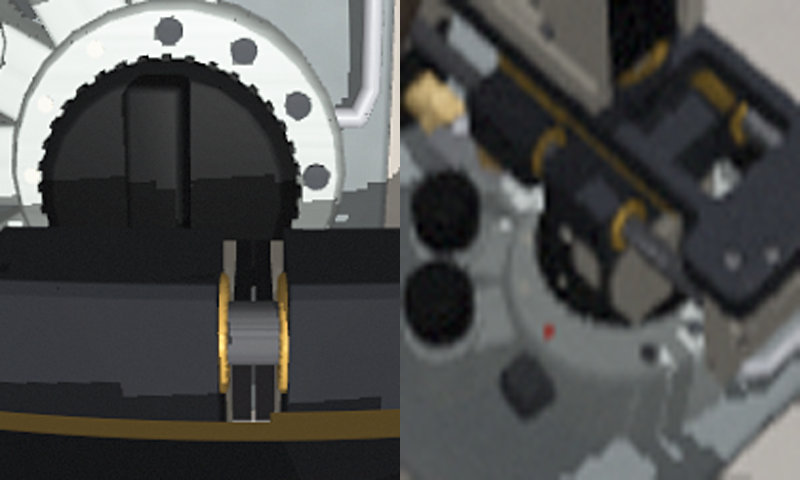

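```bash
python3 - <<'E'
from h import *
def st(th,gap):
    p,psi=finger(th,gap,22.4,64,13.4);return dict(tool_pos=p,orientation=[180,0,psi]),p,psi
for a,ths in((0,range(2,21,2)),(20,range(25,51,5)),(50,range(55,81,5))):
    o=st(a,-1.5)[0]
    for t in ths:
        print(a,t,row(o,*st(t,-1.5)[1:])[[0,1,5]])
E
```

```text
0 2 [-0.06 -0.08  2.  ]
0 4 [-0.12 -0.16  4.  ]
0 6 [-0.18 -0.24  6.  ]
0 8 [-0.23 -0.33  8.  ]
0 10 [-0.29 -0.42 10.  ]
0 12 [-0.33 -0.51 12.  ]
0 14 [-0.38 -0.6  14.  ]
0 16 [-0.42 -0.69 16.  ]
0 18 [-0.46 -0.78 18.  ]
0 20 [-0.49 -0.88 20.  ]
20 25 [-0.15 -0.2   5.  ]
20 30 [-0.29 -0.42 10.  ]
20 35 [-0.4  -0.64 15.  ]
20 40 [-0.49 -0.88 20.  ]
20 45 [-0.57 -1.12 25.  ]
20 50 [-0.62 -1.37 30.  ]
50 55 [-0.15 -0.2   5.  ]
50 60 [-0.29 -0.42 10.  ]
50 65 [-0.4  -0.64 15.  ]
50 70 [-0.49 -0.88 20.  ]
50 75 [-0.57 -1.12 25.  ]
50 80 [-0.62 -1.37 30.  ]
```

Request:
play_rows(
  commands=[
    [[-0.03,-0.04,0,0,0,1,0],[-0.06,-0.08,0,0,0,2,0],[-0.09,-0.12,0,0,0,3,0],[-0.12,-0.16,0,0,0,4,0],[-0.15,-0.2,0,0,0,5,0],[-0.18,-0.24,0,0,0,6,0],[-0.2,-0.28,0,0,0,7,0],[-0.23,-0.33,0,0,0,8,0],[-0.26,-0.37,0,0,0,9,0],[-0.29,-0.42,0,0,0,10,0],[-0.29,-0.42,0,0,0,10,0],[-0.29,-0.42,0,0,0,10,0]],
  ],
)

```text
clock: 5.8
tool_pos: [0.5864, 0.07, 0.064]
orientation: [-180.0, 0.1, -103.8]
force: [-6.1, 5.9, 0.7]
opening: 0.0002
gripper_force: 4.2
```

Request:
play_rows(
  commands=[
    [[-0.03,-0.04,0,0,0,1,0],[-0.06,-0.08,0,0,0,2,0],[-0.09,-0.12,0,0,0,3,0],[-0.12,-0.16,0,0,0,4,0],[-0.15,-0.2,0,0,0,5,0],[-0.18,-0.24,0,0,0,6,0],[-0.2,-0.28,0,0,0,7,0],[-0.23,-0.33,0,0,0,8,0],[-0.26,-0.37,0,0,0,9,0],[-0.29,-0.42,0,0,0,10,0],[-0.29,-0.42,0,0,0,10,0],[-0.29,-0.42,0,0,0,10,0]],
  ],
)

```text
clock: 6.8
tool_pos: [0.5913, 0.0716, 0.0642]
orientation: [-180.0, 0.1, -113.9]
force: [-7.0, 7.4, 1.3]
opening: 0.0005
gripper_force: 4.9
```

```bash
python3 - <<'E'
from h import *
from plant import *
im=np.zeros((480,800,3),np.uint8)
f=snapshot('wrist')['frame'];im[:,:400]=cv2.resize(f[150:400,180:390],(400,480),interpolation=2)
t=snapshot('scene');im[:,400:]=cv2.resize(t['frame'][205:280,255:330],(400,480),interpolation=2)
cv2.imwrite('pics/w3.png',im[:,:,::-1]);o=get_obs();print(o['force'],o['moment'],o['tool_pos'])
E
```

```text
[-8.41706926  6.68279421  1.79724215] [ 2.4574959   2.61701201 -0.02295725] [0.5912826  0.0716104  0.06415791]
```

View pics/w3.png

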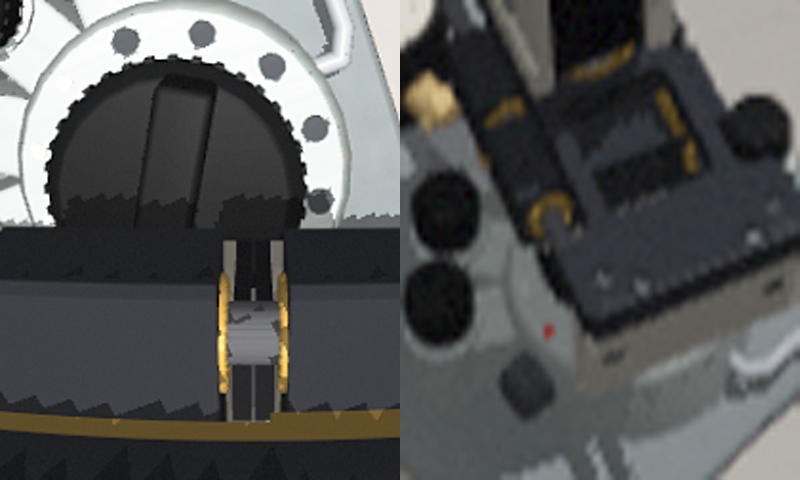

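Request:
play_rows(
  commands=[
    [[0,0.1,0,0,0,0,0],[0,0.3,0,0,0,0,0],[0,0.5,0,0,0,0,0],[0,0.7,0,0,0,0,0],[0,0.7,0,0,0,0,0],[0,0.7,0,0,0,0,0]],
  ],
)

```text
clock: 7.4
tool_pos: [0.5866, 0.0738, 0.0648]
orientation: [-179.8, 0.2, -113.8]
force: [0.1, -0.7, -0.8]
opening: 0.0003
gripper_force: 0.0
```

```bash
python3 - <<'E'
from h import *
from plant import *
im=np.zeros((480,800,3),np.uint8)
f=snapshot('wrist');pickle.dump(f,open('pics/w4.pkl','wb'));f=f['frame'];im[:,:400]=cv2.resize(f[150:400,180:390],(400,480),interpolation=2)
t=snapshot('top');im[:,400:]=cv2.resize(t['frame'][200:280,260:326],(400,480),interpolation=2)
cv2.imwrite('pics/w4.png',im[:,:,::-1]);o=get_obs();print(o['force'],o['moment'],o['tool_pos'])
E
```

```text
[0.16945359 0.27663749 0.5853584 ] [ 0.10373871 -0.04572944 -0.03114207] [0.58656195 0.07384655 0.06478591]
```

View pics/w4.png

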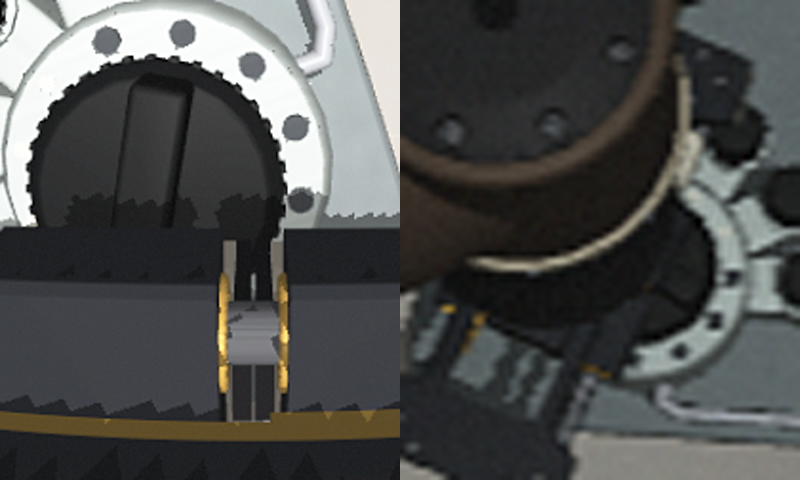

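Backed off, the bar sits about 10° ahead of the tool's yaw of 20°, so the knob is in click 1 and the finger is free. I'll realign and push the second click.

```bash
python3 - <<'E'
from h import *
from plant import get_obs
o=get_obs()
def st(th,gap):
    p,psi=finger(th,gap,22.4,64,13.4);return p,psi
for t,g in((25,4),(30,3),(30,0)):print(t,g,row(o,*st(t,g)))
p,q=st(30,0);o=dict(tool_pos=p,orientation=[180,0,q])
for t in range(32,61,2):print(t,row(o,*st(t,0))[[0,1,5]])
E
```

```text
25 4 [-0.15 -0.25  0.08 -0.17  0.18  5.17]
30 3 [-0.31 -0.57  0.08 -0.16  0.19 10.17]
30 0 [-0.26 -0.87  0.08 -0.16  0.19 10.17]
32 [-0.07 -0.08  2.  ]
34 [-0.13 -0.16  4.  ]
36 [-0.2  -0.25  6.  ]
38 [-0.26 -0.33  8.  ]
40 [-0.31 -0.42 10.  ]
42 [-0.36 -0.51 12.  ]
44 [-0.41 -0.6  14.  ]
46 [-0.46 -0.69 16.  ]
48 [-0.51 -0.79 18.  ]
50 [-0.55 -0.89 20.  ]
52 [-0.58 -0.98 22.  ]
54 [-0.62 -1.08 24.  ]
56 [-0.65 -1.18 26.  ]
58 [-0.67 -1.28 28.  ]
60 [-0.69 -1.39 30.  ]
```

Request:
play_rows(
  commands=[
    [[-0.08,-0.12,0.05,0,0,2.5,0],[-0.15,-0.25,0.08,0,0,5,0],[-0.23,-0.4,0.08,0,0,7.5,0],[-0.3,-0.5,0.08,0,0,10,0],[-0.3,-0.5,0.08,0,0,10,0],[-0.3,-0.5,0.08,0,0,10,0]],
  ],
)

```text
clock: 8.0
tool_pos: [0.5922, 0.0746, 0.0638]
orientation: [-179.9, 0.2, -123.7]
force: [-0.1, -0.5, -0.0]
opening: 0.0003
gripper_force: 0.0
```

Request:
play_rows(
  commands=[
    [[0,-0.1,0,0,0,0,0],[0,-0.2,0,0,0,0,0],[0,-0.2,0,0,0,0,0],[0,-0.2,0,0,0,0,0]],
  ],
)

```text
clock: 8.33
tool_pos: [0.5935, 0.0736, 0.0638]
orientation: [-179.9, 0.2, -123.8]
force: [-3.0, 2.1, 0.9]
opening: 0.0002
gripper_force: 1.5
```

Request:
play_rows(
  commands=[
    [[0,-0.1,0,0,0,0,0],[0,-0.2,0,0,0,0,0],[0,-0.2,0,0,0,0,0],[0,-0.2,0,0,0,0,0]],
  ],
)

```text
clock: 8.67
tool_pos: [0.5941, 0.0733, 0.0635]
orientation: [180.0, 0.2, -123.8]
force: [-7.6, 7.4, 2.9]
opening: 0.001
gripper_force: 5.3
```

Request:
play_rows(
  commands=[
    [[-0.07,-0.08,0,0,0,2,0],[-0.13,-0.16,0,0,0,4,0],[-0.2,-0.25,0,0,0,6,0],[-0.26,-0.33,0,0,0,8,0],[-0.31,-0.42,0,0,0,10,0],[-0.31,-0.42,0,0,0,10,0]],
  ],
)

```text
clock: 9.17
tool_pos: [0.6011, 0.0735, 0.064]
orientation: [-179.9, 0.3, -133.9]
force: [-0.8, 3.6, 0.0]
opening: 0.0007
gripper_force: 1.9
```

Request:
play_rows(
  commands=[
    [[-0.03,-0.04,0,0,0,1,0],[-0.07,-0.08,0,0,0,2,0],[-0.1,-0.12,0,0,0,3,0],[-0.13,-0.16,0,0,0,4,0],[-0.16,-0.2,0,0,0,5,0],[-0.16,-0.2,0,0,0,5,0],[-0.16,-0.2,0,0,0,5,0]],
  ],
)

```text
clock: 9.75
tool_pos: [0.603, 0.0734, 0.0638]
orientation: [-180.0, 0.3, -138.8]
force: [-3.3, 7.7, 1.5]
opening: 0.0002
gripper_force: 4.3
```

Request:
play_rows(
  commands=[
    [[0,0.2,0,0,0,0,0],[0,0.4,0,0,0,0,0],[0,0.6,0,0,0,0,0],[0,0.6,0,0,0,0,0],[0,0.6,0,0,0,0,0]],
  ],
)

```text
clock: 10.17
tool_pos: [0.5992, 0.0767, 0.064]
orientation: [-179.9, 0.2, -138.8]
force: [0.7, -0.3, -0.3]
opening: 0.0004
gripper_force: 0.0
```

```bash
cat > look.py <<'E'
from h import *
from plant import *
import sys
o=get_obs();th=float(sys.argv[1]);print(o['clock'],o['tool_pos'],o['orientation'],o['force'])
for g in (3.5,0):
    p,psi=finger(th,g,22.4,64,13.4);print(g,row(o,p,psi))
f=snapshot('wrist')['frame'];c=f[150:272,180:390]
g=cv2.createCLAHE(4,(4,4)).apply(cv2.cvtColor(c,cv2.COLOR_RGB2GRAY))
e=cv2.Canny(cv2.GaussianBlur(cv2.cvtColor(c,cv2.COLOR_RGB2GRAY),(3,3),0),8,20)
L=cv2.HoughLinesP(e,1,np.pi/360,18,minLineLength=25,maxLineGap=5)
print('lines (tilt deg cw of vertical, px)')
for x1,y1,x2,y2 in (L[:,0] if L is not None else []):
    if y1>y2:x1,y1,x2,y2=x2,y2,x1,y1
    a=np.degrees(np.arctan2(x1-x2,y2-y1))
    if abs(a)<50 and 15<min(x1,x2) and max(x1,x2)<165:print(round(a,1),(x1,y1,x2,y2))
E
python3 look.py 60
```

```text
10.1667 [0.59924021 0.07669094 0.06395597] [-179.91550584    0.20173167 -138.81272265] [ 0.65007745 -0.31500815 -0.32476101]
3.5 [-0.58 -0.88 -0.   -0.06  0.21 15.19]
0 [-0.48 -1.22 -0.   -0.06  0.21 15.19]
lines (tilt deg cw of vertical, px)
12.8 (np.int32(78), np.int32(43), np.int32(61), np.int32(118))
13.1 (np.int32(74), np.int32(49), np.int32(60), np.int32(109))
15.5 (np.int32(99), np.int32(71), np.int32(86), np.int32(118))
14.5 (np.int32(107), np.int32(58), np.int32(99), np.int32(89))
-31.0 (np.int32(123), np.int32(60), np.int32(138), np.int32(85))
15.4 (np.int32(105), np.int32(73), np.int32(97), np.int32(102))
-5.9 (np.int32(149), np.int32(80), np.int32(153), np.int32(119))
```

The bar's edges lie 15° clockwise of the tool's 45°, so the knob is in click 2 (60°). Next is the third click.

Request:
play_rows(
  commands=[
    [[-0.15,-0.22,0,0,0,4,0],[-0.3,-0.44,0,0,0,8,0],[-0.45,-0.66,0,0,0,12,0],[-0.58,-0.88,0,0,0.2,15.2,0],[-0.58,-0.88,0,0,0.2,15.2,0],[-0.58,-0.88,0,0,0.2,15.2,0]],
  ],
)

```text
clock: 10.72
tool_pos: [0.6085, 0.0743, 0.0635]
orientation: [180.0, -0.1, -154.1]
force: [-3.0, 3.2, 1.2]
opening: 0.0001
gripper_force: 2.3
```

Request:
play_rows(
  commands=[
    [[0,-0.1,0,0,0,0,0],[0,-0.2,0,0,0,0,0],[0,-0.3,0,0,0,0,0],[0,-0.4,0,0,0,0,0],[0,-0.4,0,0,0,0,0]],
  ],
)

```text
clock: 11.13
tool_pos: [0.6092, 0.0733, 0.0632]
orientation: [179.8, -0.0, -154.1]
force: [-10.3, 15.9, 2.7]
opening: 0.0007
gripper_force: 9.8
```

Request:
play_rows(
  commands=[
    [[-0.07,-0.08,0,0,0,2,0],[-0.13,-0.16,0,0,0,4,0],[-0.2,-0.25,0,0,0,6,0],[-0.26,-0.33,0,0,0,8,0],[-0.26,-0.33,0,0,0,8,0]],
  ],
)

```text
clock: 11.55
tool_pos: [0.615, 0.0701, 0.0638]
orientation: [179.9, 0.1, -162.2]
force: [-1.6, 6.9, 0.4]
opening: 0.0005
gripper_force: 3.8
```

Request:
play_rows(
  commands=[
    [[0,0.2,0,0,0,0,0],[0,0.4,0,0,0,0,0],[0,0.6,0,0,0,0,0],[0,0.8,0,0,0,0,0],[0,0.8,0,0,0,0,0],[0,0.8,0,0,0,0,0]],
  ],
)

```text
clock: 12.05
tool_pos: [0.6124, 0.0763, 0.064]
orientation: [-180.0, 0.0, -162.0]
force: [0.5, -0.4, -0.3]
opening: 0.0002
gripper_force: 0.0
```

```bash
python3 look.py 90
```

```text
12.05 [0.61244791 0.07626443 0.06395136] [-1.79957111e+02  2.54019979e-02 -1.62014616e+02] [ 0.48186949 -0.42600385 -0.28253822]
3.5 [-0.69 -1.43 -0.   -0.04  0.03 21.99]
0 [-0.56 -1.76 -0.   -0.04  0.03 21.99]
lines (tilt deg cw of vertical, px)
21.9 (np.int32(115), np.int32(51), np.int32(88), np.int32(118))
21.5 (np.int32(109), np.int32(57), np.int32(85), np.int32(118))
19.9 (np.int32(76), np.int32(69), np.int32(59), np.int32(116))
20.4 (np.int32(84), np.int32(40), np.int32(55), np.int32(118))
-38.9 (np.int32(126), np.int32(44), np.int32(147), np.int32(70))
16.5 (np.int32(109), np.int32(75), np.int32(101), np.int32(102))
```

The bar tilts 21° with the tool at 68°, so the knob is settled at click 3 (90°). I'll lift and move over the axis.

```bash
python3 - <<'E'
from h import *
from plant import *
o=get_obs();print(row(o,pos(0,0,97),-162))
E
```

```text
[ 2.25 -2.76 -3.31 -0.04  0.02 -0.02]
```

Request:
play_rows(
  commands=[
    [[0,0,-1.5,0,0,0,0],[0,0,-3.3,0,0,0,0],[0,0,-3.3,0,0,0,0],[0.8,-0.9,-3.3,0,0,0,0],[1.5,-1.8,-3.3,0,0,0,0],[2.25,-2.75,-3.3,0,0,0,0],[2.25,-2.75,-3.3,0,0,0,0],[2.25,-2.75,-3.3,0,0,0,0],[2.25,-2.75,-3.3,0,0,0,0]],
  ],
)

```text
clock: 12.85
tool_pos: [0.5995, 0.0427, 0.0968]
orientation: [-180.0, 0.0, -162.1]
force: [-0.3, 0.6, 0.2]
opening: 0.0005
gripper_force: 0.0
```

```bash
python3 - <<'E'
from h import *
from plant import *
o=get_obs();print(o['tool_pos'],o['orientation'],o['force'],row(o,pos(0,0,80),-162))
im=np.zeros((480,800,3),np.uint8)
f=snapshot('wrist')['frame'];im[:,:400]=cv2.resize(f[130:370,130:390],(400,480),interpolation=2)
t=snapshot('scene');im[:,400:]=cv2.resize(t['frame'][205:280,255:330],(400,480),interpolation=2)
cv2.imwrite('pics/w5.png',im[:,:,::-1])
E
```

```text
[0.59948772 0.04270756 0.09679213] [-1.79961387e+02  2.29253007e-02 -1.62061949e+02] [-0.29149629  0.62759773  0.15212423] [-0.01  0.03  1.68 -0.04  0.02 -0.06]
```

View pics/w5.png

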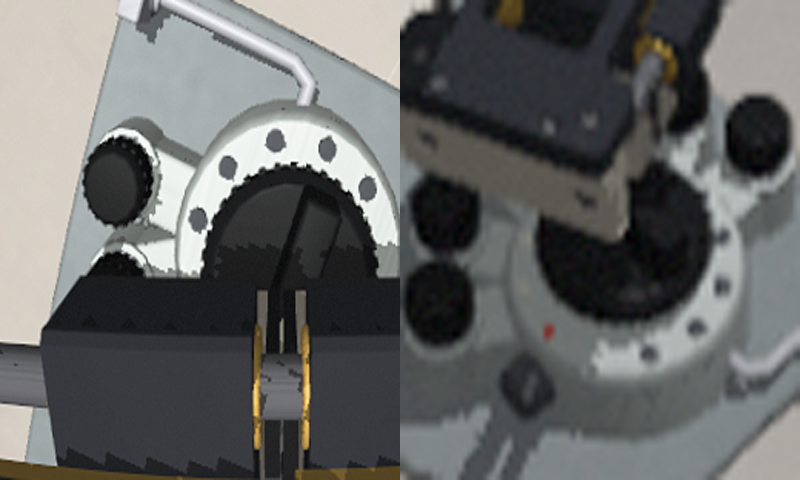

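The bar now lies along the knob-to-port-3 line and the tip is over the axis. I'll descend straight down in small steps.

Request:
play_rows(
  commands=[
    [[0,0,0.5,0,0,0,0],[0,0,1.0,0,0,0,0],[0,0,1.5,0,0,0,0],[0,0,1.7,0,0,0,0],[0,0,1.7,0,0,0,0]],
  ],
)

```text
clock: 13.37
tool_pos: [0.599, 0.0432, 0.0789]
orientation: [-180.0, -0.1, -162.0]
force: [0.0, 0.6, 0.6]
opening: 0.0005
gripper_force: 0.0
```

Request:
play_rows(
  commands=[
    [[0,0,0.1,0,0,0,0],[0,0,0.2,0,0,0,0],[0,0,0.3,0,0,0,0],[0,0,0.4,0,0,0,0],[0,0,0.5,0,0,0,0],[0,0,0.5,0,0,0,0],[0,0,0.5,0,0,0,0]],
  ],
)

```text
clock: 13.95
tool_pos: [0.5997, 0.0433, 0.0752]
orientation: [-180.0, 0.1, -162.0]
force: [-0.8, 0.1, 3.3]
opening: 0.0001
gripper_force: 1.7
```

Request:
play_rows(
  commands=[
    [[0,0,0.1,0,0,0,0],[0,0,0.2,0,0,0,0],[0,0,0.3,0,0,0,0],[0,0,0.3,0,0,0,0],[0,0,0.3,0,0,0,0]],
  ],
)

```text
clock: 14.37
tool_pos: [0.5998, 0.0433, 0.0727]
orientation: [-180.0, 0.1, -162.0]
force: [-3.2, 0.8, 8.0]
opening: 0.0005
gripper_force: 4.0
```

Request:
play_rows(
  commands=[
    [[0,0,0.1,0,0,0,0],[0,0,0.2,0,0,0,0],[0,0,0.25,0,0,0,0],[0,0,0.25,0,0,0,0],[0,0,0.25,0,0,0,0]],
  ],
)

```text
clock: 14.78
tool_pos: [0.6, 0.0433, 0.0711]
orientation: [-179.9, 0.1, -162.0]
force: [-5.2, 0.9, 16.1]
opening: 0.0002
gripper_force: 7.5
```

Request:
play_rows(
  commands=[
    [[0,0,0.05,0,0,0,0],[0,0,0.1,0,0,0,0],[0,0,0.1,0,0,0,0],[0,0,0.1,0,0,0,0]],
  ],
)

```text
clock: 15.12
tool_pos: [0.6002, 0.0432, 0.071]
orientation: [-179.9, 0.1, -162.0]
force: [-7.0, 0.6, 21.6]
opening: 0.0004
gripper_force: 10.8
```

Request:
play_rows(
  commands=[
    [[0,0,-0.05,0,0,0,0],[0,0,-0.05,0,0,0,0],[0,0,-0.05,0,0,0,0]],
  ],
)

```text
clock: 15.37
tool_pos: [0.6001, 0.0432, 0.0711]
orientation: [-179.9, 0.1, -162.0]
force: [-5.6, 0.4, 17.4]
opening: 0.0002
gripper_force: 9.1
```

```bash
python3 look.py 90|sed -n '1p;4,$p'
```

```text
15.3667 [0.60009048 0.0432495  0.07106118] [-1.79932886e+02  1.27799937e-01 -1.61977281e+02] [-5.64993805  0.43179757 17.42941954]
lines (tilt deg cw of vertical, px)
-21.0 (np.int32(149), np.int32(10), np.int32(159), np.int32(36))
-41.3 (np.int32(137), np.int32(3), np.int32(159), np.int32(28))
23.0 (np.int32(148), np.int32(81), np.int32(131), np.int32(121))
```

The knob is at its stop (z 71 mm, 17 N, about 12 N of it spring) and the bar is still at about 90°, so I'm handing it in.

```bash
python3 -c "
from plant import *
print(close_job())"
```

```text
the job is handed in; nothing more can be done
None
```

The knob was turned clockwise click by click from vent to port 3, the port with the brass adaptor. It was then pushed in to its stop and was still held there at about 17 N when I handed the job in; side force peaked at about 19 N during the third click.

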